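# Scrape the offcuts out of the run-out channel into the scrap tray

### The job

Take the scraper block by its handle and, working under the rail, push all three loose steel offcuts along the channel and off its end into the scrap tray; the offcuts are sharp, so move them only with the scraper and never touch them with the gripper. Then stand the scraper upright on its wooden board again, set down rather than dropped, and let go. Leave the can and the two loose tube pieces where they are.

Things in the scene. Friction and masses are not known exactly. Their poses are not given: they have to be found in the camera images.
- channel: Fixed steel run-out channel pointing away from the robot: a flat bed 260 mm long (its y), top 70 mm above the table, both ends open, between two lips 8 mm thick: the left one (-x) 12 mm higher than the bed, the right one 24 mm. Clear width 134 mm (x = -67 to 67 mm). Origin: on the table under the bed's centre; its y points away from the robot, its x to the robot's right, within 0.2 rad
- bed (a point): Centre of the channel's bed, on its top surface (axes as the channel)
- rail (a point): Middle of the underside of a primed tube rail, fixed over the bed along it: 40 mm wide (x = -4 to 36 mm in the channel's frame), 60 mm high (z = 180 to 240 mm), 340 mm long, on two posts at the right of the channel (x = 86 to 110 mm, y = +-100 mm). It leaves no room for an upright gripper on the handle: come in from the left with the gripper leaning to the left, 30 to 45 degrees
- tray: Fixed open steel scrap tray, 190 mm (x) by 120 mm (y), 50 mm high, walls 4 mm, axes as the channel, origin under its centre. It stands against one end of the channel, the near or the far one, its centre 182 mm from the channel's centre along y; the end of the bed overhangs its rim by 8 mm
- stop: Fixed block of primed tube, 120 mm (x) by 100 mm (y), 90 mm high, at the other end of the channel, which it closes (20 mm higher than the bed); axes as the channel, origin under its centre, 182 mm from the channel's centre along y
- scraper: Loose scraper block, 0.3 kg, light wood with a steel sole. Origin: centre of its underside; x along its long side, z up; the same after a half turn. Foot 120 mm (x) by 36 mm (y), 27 mm high; on the middle of it a handle 40 mm (x) by 26 mm (y), from 27 to 72 mm above the underside, to be gripped across y. The long sides of the foot push the offcuts
- board: Fixed wooden board left of the channel, the scraper's place, 200 mm (x) by 150 mm (y), 18 mm thick; origin under its centre; x points to the robot's right, within 0.25 rad. The scraper starts upright on it
- offcut_flat: Loose offcut of flat steel bar, 80 mm (x) by 25 mm by 8 mm, 0.12 kg, lying in the channel; origin: centre of its underside
- offcut_angle: Loose offcut of steel angle, 70 mm (x) by 25 mm by 25 mm, 4 mm thick, 0.09 kg, lying in the channel; origin: centre of its underside
- offcut_tube: Loose offcut of square steel tube, 60 mm (x) by 25 mm by 25 mm, 0.11 kg, lying in the channel; origin: centre of its underside
- tube_lying: Loose piece of primed square tube, 140 by 50 by 50 mm, lying on the table at the robot's right, a bystander; origin: centre of its underside
- tube_standing: Loose piece of primed square tube, 60 by 60 mm, 100 mm high, standing near the board and the channel, a bystander; origin: centre of its underside
- can: Loose can, 66 mm across, 100 mm high, a bystander; origin: centre of its underside
Things that resemble listed ones, but are neither listed nor needed, are in the scene too. Leave any black look-alike of the tray alone. Leave any turquoise look-alike of the scraper alone.

How it is judged (in metres and radians):
On the way, in this order (a step that is already met when the one before it is completed fails the run):
1. the scraper is brought down into the channel (its underside less than 15 mm above the bed) (x of scraper in the frame of bed between -0.03 and 0.03 m and y of scraper in the frame of bed between -0.13 and 0.13 m and z of scraper in the frame of bed between -0.005 and 0.015 m), for 0.05 s.
2. all three offcuts are in the scrap tray (x of offcut_flat in the frame of tray between -0.092 and 0.092 m and y of offcut_flat in the frame of tray between -0.062 and 0.062 m and z of each of offcut_flat, offcut_angle, offcut_tube in the frame of tray below 0.062 m and x of offcut_angle in the frame of tray between -0.092 and 0.092 m and y of offcut_angle in the frame of tray between -0.062 and 0.062 m and x of offcut_tube in the frame of tray between -0.092 and 0.092 m and y of offcut_tube in the frame of tray between -0.062 and 0.062 m), for 0.2 s.
At the end, for the whole second after the job is handed in: All three offcuts lie still in the scrap tray (their origins inside its walls, at most 62 mm above the table) and the scraper stands still and upright (within 0.1 rad) on its board, its origin within 80 mm (x) and 60 mm (y) of the board's centre (all of step 2 and linear speed of each of offcut_flat, offcut_angle, offcut_tube, scraper below 0.02 m/s and x of scraper in the frame of board between -0.08 and 0.08 m and y of scraper in the frame of board between -0.06 and 0.06 m and angle between scraper's own z axis and vertical below 0.1 rad and z of scraper in the frame of board between 0.012 and 0.026 m); the robot touches nothing.
It fails at once if the gripper or the arm touches an offcut (more than 1 N) (contact force between any of the fingers, the arm and offcut_flat above 1 N or contact force between any of the fingers, the arm and offcut_angle above 1 N or contact force between any of the fingers, the arm and offcut_tube above 1 N).
It fails at once if the scraper is dropped: over its board, underside more than 35 mm above it, and not held (x of scraper in the frame of board between -0.08 and 0.08 m and y of scraper in the frame of board between -0.06 and 0.06 m and z of scraper in the frame of board above 0.053 m and contact force between the fingers and scraper below 0.1 N).
It fails at once if the can or a loose tube piece is moved more than 30 mm (distance of any of tube_lying, tube_standing, can from where it was at the start of the episode above 0.03 m).
It also fails if it takes over 66 s, if anything falls off the work surface, if the arm or the gripper's body presses on something with over 40 N, if the wrist force passes 120 N, or if a joint passes its speed limit or range.

### The arm

A 7-joint arm with a two-finger parallel gripper is mounted at the origin on the work surface. World frame = base frame: x ahead of the robot, y to its left, z up, the work surface at z = 0. Lengths are in mm, angles in rad, forces in N, time in s.
With the tool pointing down it reaches from about 400 to 850 mm from the base axis. Payload 10.4 kg.
Tool frame: the origin (TCP) lies midway between the tips of the shut fingers; the grasp point (between the pads) lies 19 mm behind it; z points along the fingers, y is the line along which they close (so a half turn about z gives the same grasp; the last joint's range is limited). The gripper opens to 85 mm and grips with 20 to 120 N. Pads are 22 mm wide; open, the fingers measure 114 mm over their backs; the gripper's body (76 mm by 85 mm) begins 54 mm behind the grasp point. The pads swing forward as they close: fully open they stand 13 mm farther back than shut.
Start: joints at [1.158, 0.332, -0.065, 1.46, 0.022, 1.35, -0.088], TCP at [237.525, -578.129, 231.338] pointing down, gripper open.
Joint ranges: [-2.6, 2.6], [-0.5, 2.12], [-1.47, 1.34], [0.16, 2.42], [-1.27, 4.41], [0.06, 2.06], [-2.6, 2.6]. Speed limits (rad/s): [2.22, 2.22, 2.79, 2.79, 3.14, 3.14, 3.14].

### API

Orientations are given as [roll, pitch, yaw] about the fixed x, y, z axes, in that order (R = Rz(yaw) Ry(pitch) Rx(roll)).
In Python, from workcell import arm, vision, models gives the robot as it stands.
- The arm moves only by the tool play_rows, never from a script. Its argument "targets" is text: rows parted by semicolons, each of 7 numbers parted by spaces: the shift along the tool's x, y, z scaled (see below), then the turn, a rotation vector about the tool's x, y, z scaled (see below), then the opening, from 0 (shut) to 1 (fully open). A call has 1 to 20 rows; each row shifts and turns the commanded pose from where the row before left it, along the tool's axes as they then stand; what a row does not reach is not made up. The controller multiplies each number of a shift by 0.04 m and each number of a turn by 4 degrees. A row lasts 1/8 s, in which the tool goes at most 62.5 mm and 10.7 degrees, less where a joint would pass 70% of its speed; a pose out of reach is approached as far as the arm can. A call with a number of a shift or a turn outside -1 to 1 is refused whole. A call with a gripper value outside its range is refused whole. The fingers move at their own pace and stop on an object; "newtons" is the grip in N (left out, the last holds). Time passes only in rows, so rows that do not move let the fingers close. It gives the time, the measured TCP pose, the force, the opening and the grip force at its end, in the units of the state.
- arm.observe(): the state, without advancing time (a new reading comes with each control period).
- vision.get_image(name): name is "scene" or "top"; returns a dict with "color" (480x640x3 uint8, red, green, blue), "fov_y" (degrees; the focal length in pixels is half the picture's height over the tangent of half this angle, whatever the lens; pixels are square), "cx", "cy" (the principal point, pixels), "pose" (4x4, takes a point from camera to world coordinates). Camera axes: x right, y down, z forward; pixel columns grow to the right and rows downward; lengths in mm; the calibration is good to about 2 mm. A picture is of the moment at which its call begins. There is no depth.
- arm.sign_off(): hands the job in; it is judged then, once.
Trained networks look in a picture, given as the dict that the camera call returned (one of the last four; its "shot" number tells which), for a name from the list of things; names that differ only in an ending like _2 or _b are one class to them, and where a whole thing is asked for, a point or a joint stands for the part that bears it (a point fixed in the world has none). Each returns a list of dicts, best first, with "conf" (0 to 1); they miss things now and then, are a little off and sometimes report something else, mostly with a low value. They report only what shows in the picture. A call takes as long as a camera call. They do not tell look-alikes from the thing itself.
- models.boxes_of(picture, thing): "at" ([column, row] as shares, 0 to 1, of the picture: columns of its width, rows of its height, amid what is visible of it).
- models.cut_out(picture, thing): "region" (480x640 bool, what is visible of it) and "at" ([column, row] as shares, 0 to 1, of the picture: columns of its width, rows of its height, amid what is visible of it).
The state is a dict: "clock": time; "q": joint angles; "dq": joint speeds; "effort": joint torques, N m; "tcp_pos": TCP position; "tcp_rot": TCP orientation; "wrist_force": force on the tool from outside, world axes, zero at the start; "moment": the same for the moment, N m; "grip_width": finger opening in mm; "gripper_force": force on a finger pad.
Only numpy, scipy, OpenCV 4.12 (cv2) and the standard library are available. Lean on these libraries where they do the work, as an engineer would, in place of code of your own. Each camera call takes 0.05 s, during which the arm holds its last target. There are 200 camera calls.

## Working session

There is one attempt and no reset: what is moved stays moved. The work goes in short steps, Python scripts to look and compute and a tool call to move; the robot and the scene stay as the last step left them, time stands still between calls to the robot, and variables do not carry over. Pictures are saved under pics/ and viewed, at most 10 in all, crops included, and the job is handed in when it is done.

Besides the shell and the picture viewer there is one more tool, called after "Emit:" by a JSON object that holds its "method" and its "body", one argument or row to a line. play_rows: Moves the arm, as the interface text tells. Its arguments: {"type":"object","properties":{"targets":{"type":"string"},"newtons":{"type":"number"}},"required":["targets"]}

```bash
mkdir -p pics; ls
cat > h.py <<'E'
import numpy as np, cv2
from workcell import arm, vision, models
def K(p):
    f=240/np.tan(np.radians(p["fov_y"])/2); return f,p["cx"],p["cy"]
def ray(p,u,v):
    f,cx,cy=K(p); T=np.array(p["pose"]); d=T[:3,:3]@np.array([(u-cx)/f,(v-cy)/f,1]); return T[:3,3],d/np.linalg.norm(d)
def atz(p,u,v,z):
    o,d=ray(p,u,v); return o+d*(z-o[2])/d[2]
def proj(p,X):
    f,cx,cy=K(p); T=np.array(p["pose"]); c=(np.atleast_2d(X)-T[:3,3])@T[:3,:3]; return np.c_[cx+f*c[:,0]/c[:,2],cy+f*c[:,1]/c[:,2]]
def tri(p1,a,p2,b):
    A=np.zeros((3,3));B=np.zeros(3);L=[]
    for p,u in((p1,a),(p2,b)):
        o,d=ray(p,*u);P=np.eye(3)-np.outer(d,d);A+=P;B+=P@o;L.append((o,d))
    X=np.linalg.solve(A,B); return X,[np.linalg.norm(np.cross(X-o,d)) for o,d in L]
E
cat > look.py <<'E'
from h import *
import sys
ps={n:vision.get_image(n) for n in("scene","top")}
for n,p in ps.items():
    cv2.imwrite(f"pics/{n}{sys.argv[1]}.png",p["color"][:,:,::-1])
    print(n,p["fov_y"],p["cx"],p["cy"],np.round(p["pose"],3).tolist())
    for t in sys.argv[2:]:
        print(t,[(round(d["conf"],2),np.round(np.array(d["at"])*[640,480],1).tolist()) for d in models.boxes_of(p,t)])
E
python3 look.py 0 channel tray stop scraper board offcut_flat offcut_angle offcut_tube tube_lying tube_standing can rail
```

```text
pics
scene 49.00434263760094 319.7726395119818 232.76105104903448 [[-0.27, 0.665, -0.696, 1448.138], [0.963, 0.185, -0.197, 186.55], [-0.003, -0.724, -0.69, 1078.576], [0.0, 0.0, 0.0, 1.0]]
channel [(0.9, [292.1, 252.3])]
tray [(0.76, [210.5, 185.2]), (0.62, [347.6, 234.4])]
stop [(0.69, [269.8, 326.0]), (0.33, [301.8, 266.9])]
scraper [(0.74, [475.9, 293.8]), (0.71, [346.5, 232.6]), (0.58, [386.1, 285.4])]
board [(0.94, [465.4, 312.4])]
offcut_flat [(0.8, [296.1, 277.4]), (0.24, [428.9, 247.0])]
offcut_angle [(0.68, [311.4, 256.1])]
offcut_tube [(0.68, [209.3, 248.4]), (0.54, [301.6, 270.3])]
tube_lying [(0.66, [212.5, 250.0])]
tube_standing [(0.89, [427.0, 247.9]), (0.42, [472.5, 294.5])]
can [(0.71, [468.4, 352.1])]
rail [(0.85, [293.2, 254.4])]
top 48.58581567984385 325.21543530417995 255.09046387023128 [[-0.016, -0.981, 0.196, 280.186], [-1.0, 0.018, 0.008, -89.563], [-0.011, -0.196, -0.981, 1382.788], [0.0, 0.0, 0.0, 1.0]]
channel [(0.94, [346.5, 241.5]), (0.63, [328.7, 319.0])]
tray [(0.73, [328.6, 320.5]), (0.65, [502.4, 363.0])]
stop [(0.67, [331.4, 173.1]), (0.39, [346.7, 241.6]), (0.23, [168.9, 273.7])]
scraper [(0.96, [256.0, 272.6]), (0.67, [170.7, 274.1]), (0.4, [171.6, 198.4])]
board [(0.73, [180.2, 278.1])]
offcut_flat []
offcut_angle [(0.66, [324.7, 259.8]), (0.18, [328.5, 320.8])]
offcut_tube [(0.49, [330.9, 245.7])]
tube_lying [(0.81, [443.9, 263.0]), (0.42, [213.7, 317.5])]
tube_standing [(0.85, [213.9, 317.6])]
can [(0.59, [172.0, 199.3])]
rail [(0.73, [347.4, 238.3])]
```

View pics/scene0.png

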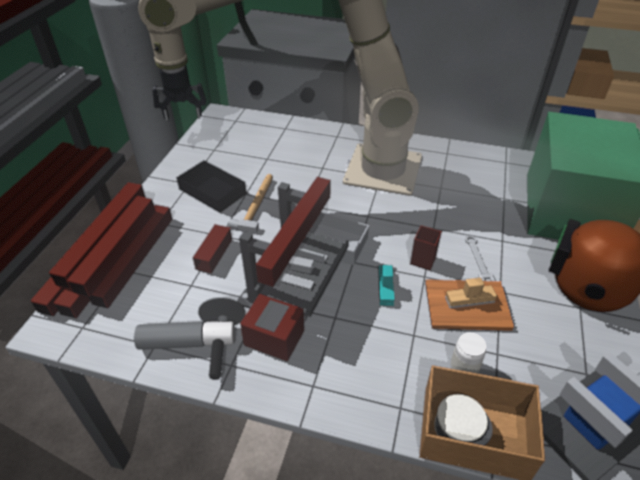

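View pics/top0.png

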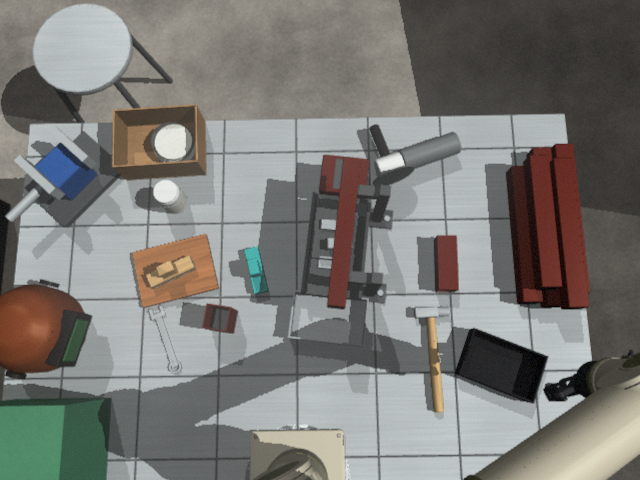

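Top view: the tray that fits is the steel one at (328,320), against the channel's near end; the black one at (502,363) is a look-alike. The scraper is the wooden one on the board at (170,270); the turquoise one at (256,272) is a look-alike. The stop is at the far end (343,173). I'll confirm in enlarged crops.

Run:
```python
import cv2
a=cv2.imread("pics/top0.png")[145:350,130:395]; cv2.imwrite("pics/c1.png",cv2.resize(a,None,fx=2.9,fy=2.9,interpolation=cv2.INTER_CUBIC))
a=cv2.imread("pics/scene0.png")[170:360,235:520]; cv2.imwrite("pics/c2.png",cv2.resize(a,None,fx=2.8,fy=2.8,interpolation=cv2.INTER_CUBIC))
```

```text
(no output)
```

View pics/c1.png

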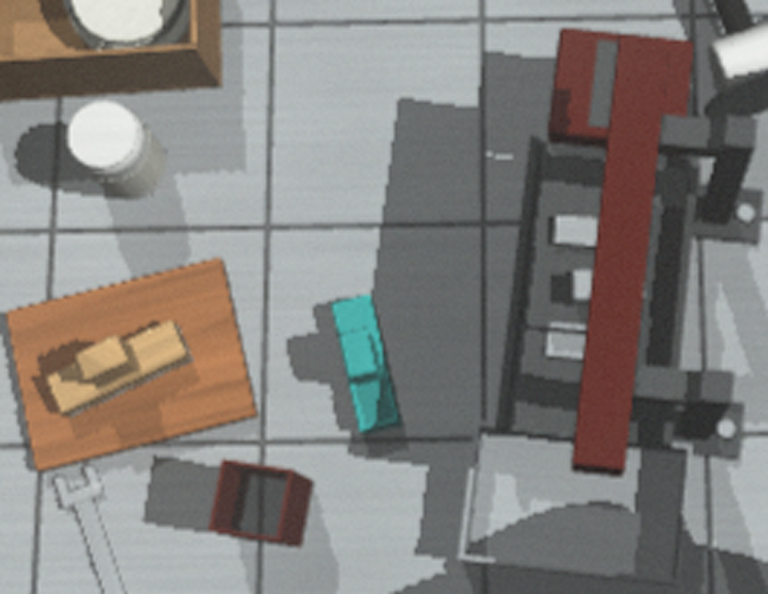

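View pics/c2.png

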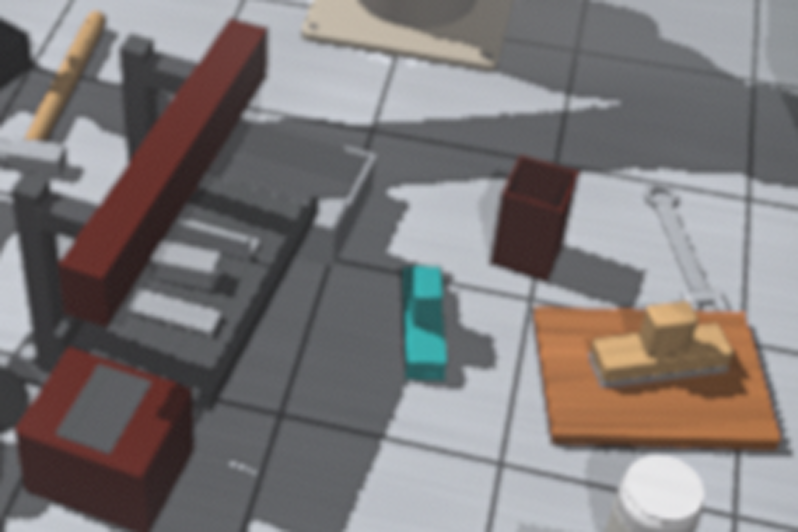

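The crops confirm the wooden scraper on the board (c1 (115,365), c2 (660,340)). Three offcuts lie across the channel at c1 (575,230), (580,285) and (565,340). Next I fit the poses from corners in both views.

```bash
cat > fit.py <<'E'
from h import *
from scipy.optimize import least_squares
ps={n:vision.get_image(n) for n in("scene","top")}
t=lambda x,y:("top",130+x/2.9,145+y/2.9)
s=lambda x,y:("scene",235+x/2.8,170+y/2.8)
def fit(name,L,x0,freez):
    def P(q,X):
        c,sn=np.cos(q[2]),np.sin(q[2]); return np.array([q[0]+c*X[0]-sn*X[1],q[1]+sn*X[0]+c*X[1],X[2]+(q[3] if freez else 0)])
    def r(q): return np.concatenate([proj(ps[o[0]],P(q,X))[0]-o[1:] for X,o in L])
    R=least_squares(r,x0,loss="soft_l1"); print(name,np.round(R.x,3)); print(np.round(r(R.x).reshape(-1,2),1).tolist()); return R.x
ch=fit("channel",[((36,170,240),s(62,265)),((-4,170,240),s(106,275)),((-4,170,180),s(105,322)),((36,-170,240),s(236,20)),((-4,-170,240),s(268,30)),((-4,-170,180),s(266,72)),
 ((60,132,90),s(72,347)),((-60,132,90),s(192,390)),((60,232,90),s(20,428)),((-95,-242,50),s(374,155)),((-95,-242,50),t(460,557)),((95,-242,50),t(675,579)),
 ((-4,-170,240),t(575,467)),((36,-170,240),t(623,473)),((-60,232,90),t(562,30)),((60,232,90),t(692,40))],[550,-120,-1.57,0],True)
fit("board",[((-100,75,18),t(6,311)),((100,75,18),t(220,260)),((100,-75,18),t(256,414)),((-100,-75,18),t(38,470)),
 ((100,-75,18),s(535,308)),((-100,-75,18),s(748,312)),((-100,75,18),s(782,440)),((100,75,18),s(554,440))],[500,220,-1.4,0],True)
fit("scraper",[((60,18,27),t(178,321)),((60,-18,27),t(190,350)),((-60,-18,27),t(63,410)),((-60,18,27),t(47,380)),
 ((60,18,27),s(602,374)),((60,-18,27),s(590,350)),((-60,18,27),s(735,350)),((-20,13,72),s(696,330)),((-20,-13,72),s(690,305)),((20,-13,72),s(643,309)),((20,13,72),s(650,334)),
 ((-20,13,72),t(78,354)),((20,13,72),t(118,337)),((20,-13,72),t(133,358)),],[500,230,-1.3,18],True)
c,sn=np.cos(ch[2]),np.sin(ch[2])
def inch(w): d=w[:2]-ch[:2]; return np.round([c*d[0]+sn*d[1],-sn*d[0]+c*d[1]],1)
for n,pts in dict(A=[(553,215,95),(555,243,95)],B=[(573,270,95),(573,300,95)],C=[(548,323,78),(546,357,78)],Cang=[(548,323,95),(546,357,74)]).items():
    print(n,"top",[inch(atz(ps["top"],*t(x,y)[1:],z)) .tolist() for x,y,z in pts])
for n,pts in dict(A=[(217,332,95),(221,315,95)],B=[(215,272,95),(218,255,95)],C=[(258,243,78),(250,254,78)]).items():
    print(n,"scene",[inch(atz(ps["scene"],*s(x,y)[1:],z)).tolist() for x,y,z in pts])
for n,q in (("tubeS",t(262,500)),("can",t(105,135))): print(n,atz(ps["top"],*q[1:],100).round())
# lips / posts overlay check
E
python3 fit.py
```

```text
channel [ 565.801 -106.015   -1.695   -5.43 ]
[[-1.4, -0.3], [-0.8, 1.3], [1.3, 2.6], [-2.7, -0.8], [0.0, -0.7], [0.5, 2.1], [-1.1, -1.0], [0.9, -1.4], [-2.6, 0.8], [-0.0, 0.1], [-0.9, 1.3], [0.9, 2.1], [-1.9, -0.3], [0.0, -0.4], [-1.7, -0.4], [-0.3, 0.7]]
board [520.877 319.119  -1.329  -7.312]
[[-0.7, 0.5], [-0.7, -0.9], [-0.9, 0.1], [-1.0, 0.5], [-0.7, 0.2], [-1.6, 0.4], [-0.6, 0.7], [-0.6, -1.3]]
scraper [514.392 320.654  -7.415   6.736]
[[-2.0, -0.7], [-0.7, 1.5], [0.2, 1.2], [0.4, -0.9], [0.1, 0.5], [-0.4, -1.8], [-2.2, 2.9], [-0.2, -1.0], [-2.1, 0.1], [-0.5, 0.7], [0.8, -0.4], [-0.8, -0.0], [0.1, -1.1], [-1.0, 0.8]]
A top [[-44.4, 58.3], [-40.0, 33.7]]
B top [[-22.0, 11.7], [-19.2, -14.5]]
C top [[-39.0, -33.3], [-37.4, -63.1]]
Cang top [[-38.2, -36.6], [-37.6, -62.4]]
A scene [[-57.5, 77.6], [-53.0, 58.3]]
B scene [[-27.8, 13.3], [-21.9, -7.2]]
C scene [[-43.9, -50.5], [-42.4, -34.5]]
tubeS [388. 176. 100.]
can [707. 320. 100.]
```

```bash
sed -i 's/130+x\/2.9,145+y\/2.9/129.67+x\/2.9,144.67+y\/2.9/; s/235+x\/2.8,170+y\/2.8/234.68+x\/2.8,169.68+y\/2.8/' fit.py
sed 's/-5.43/0/; s/,True)/,False)/; s/((\([-0-9]*\),\([-0-9]*\),27)/((\1,\2,45)/g; s/((\([-0-9]*\),\([-0-9]*\),72)/((\1,\2,90)/g' fit.py > fit2.py
python3 fit.py | grep -A0 '^[a-z]'; echo; python3 fit2.py
cat > plan.py <<'E'
from h import *
from scipy.spatial.transform import Rotation as Ro
def lean(yaw,L,Rc=None):
    a=np.radians(L);X=np.array([np.cos(yaw),np.sin(yaw),0]);Y=np.array([-X[1],X[0],0])
    z=X*np.sin(a)-np.array([0,0,1])*np.cos(a)
    R=np.c_[np.cross(Y,z),Y,z]
    if Rc is not None and (Rc[:,1]@Y)<0: R=np.c_[np.cross(-Y,z),-Y,z]
    return R
def cur():
    s=arm.observe(); return np.array(s["tcp_pos"]),Ro.from_euler("xyz",s["tcp_rot"]).as_matrix(),s
def todo(pos,R,p=None,Rc=None):
    if p is None: p,Rc,_=cur()
    rv=Ro.from_matrix(Rc.T@R).as_rotvec(degrees=True)/4
    print("turn(4deg)",rv.round(2),"then shift(40mm)",(R.T@(np.array(pos)-p)/40).round(3))
E
python3 - <<'E'
from plan import *
p,R,s=cur(); print(s); print(R.round(3))
E
```

```text
channel [ 566.413 -105.992   -1.695   -3.82 ]
--
board [521.491 318.697  -1.329  -5.334]
--
scraper [515.015 320.248  -7.418   8.655]
--
tubeS [388. 177. 100.]
can [708. 321. 100.]

channel [ 567.271 -105.539   -1.694    0.   ]
[[-1.3, -1.2], [-0.5, 0.5], [1.6, 1.9], [-2.5, -1.8], [0.3, -1.7], [0.8, 1.2], [-1.0, -1.6], [1.2, -2.0], [-2.5, 0.3], [0.4, -0.6], [-0.9, 1.0], [1.3, 1.7], [-1.7, -0.9], [0.3, -1.0], [-1.7, -1.3], [-0.1, -0.3]]
board [522.492 317.879  -1.331   0.   ]
[[-0.8, -0.5], [-0.4, -1.8], [-0.7, -0.5], [-1.2, -0.2], [-0.5, -1.0], [-1.1, -0.7], [-0.1, -0.3], [-0.5, -2.4]]
scraper [516.485 318.333  -7.404  18.   ]
[[-2.1, -2.3], [-0.6, 0.0], [0.2, 0.3], [0.2, -1.9], [0.3, -1.4], [-0.4, -3.7], [-1.9, 0.6], [0.1, -3.3], [-1.9, -2.2], [-0.3, -1.4], [1.1, -2.5], [-1.0, -1.2], [-0.0, -2.5], [-1.0, -0.6]]
A top [[-44.6, 57.7], [-40.2, 33.1]]
B top [[-22.3, 11.1], [-19.5, -15.1]]
C top [[-39.3, -33.9], [-37.7, -63.7]]
Cang top [[-38.5, -37.2], [-37.9, -63.0]]
A scene [[-55.7, 75.6], [-51.2, 56.3]]
B scene [[-25.9, 11.2], [-20.1, -9.3]]
C scene [[-42.1, -52.6], [-40.6, -36.5]]
tubeS [388. 177. 100.]
can [708. 321. 100.]
{'clock': 1.6, 'q': array([ 1.15842223,  0.3322317 , -0.06470072,  1.46009306,  0.02160077,
        1.34992668, -0.08847647]), 'dq': array([ 2.63203206e-04, -5.79521867e-04,  3.57073760e-04,  9.67171963e-04,
        1.75446526e-04, -1.10370176e-03,  3.67598384e-05]), 'effort': array([-1.00650232e-03, -6.25231504e+01,  4.87092230e-02, -3.91819990e+01,
        1.64332363e-02,  2.10010614e-03,  7.14880358e-06]), 'tcp_pos': array([ 237.50890999, -578.12810057,  231.32103511]), 'tcp_rot': array([ 3.14155755e+00, -1.62498502e-05,  3.89801571e-01]), 'wrist_force': array([0.3408843 , 0.77695134, 0.42014566]), 'moment': array([ 0.01071142, -0.02625686, -0.01026846]), 'gripper_force': 0.0, 'grip_width': 85.48883793891565}
[[ 0.925  0.38   0.   ]
 [ 0.38  -0.925 -0.   ]
 [ 0.     0.    -1.   ]]
```

Emit:
{"method": "play_rows", "body": {
  "targets": "0 0 -1 0 0 0 1;0 0 -1 0 0 0 1;0 0 -1 0 0 0 1;0.5 0 -0.8 0 0 -0.45 1;1 0 0 0 0 -0.9 1;1 0 0 0 0 -0.9 1;1 0 0 0 0 -0.9 1;1 0 0 0 0 -0.9 1;1 0 0 0 0 -0.9 1;1 0 0 0 0 -0.9 1;1 0 0 0 0 -0.9 1;1 0 0 0 0 -0.9 1;1 0 0 0 0 -0.9 1;1 0 0 0 0 -0.9 1;1 0 0 0 0 -0.9 1;1 0 0 0 0 -0.9 1;1 0 0 0 0 -0.9 1;1 0 0 0 0 -0.9 1;1 0 0 0 0 -0.9 1;1 0 0 0 0 -0.9 1"
}}

```text
clock: 4.1
tcp_pos: [641.2, -91.6, 383.2]
tcp_rot: [-3.142, 0.0, 1.428]
wrist_force: [1.5, -0.8, 0.5]
grip_width: 85.6
gripper_force: 0.0
```

```bash
cat > go.py <<'E'
from plan import *
# target grasp on scraper: ox,oz = grasp point in scraper frame, TCP 19mm further
def tgt(x,y,z,yaw,L,Rc,ox=-5,oz=57,back=0):
    R=lean(yaw,L,Rc); X=np.array([np.cos(yaw),np.sin(yaw),0])
    return np.array([x,y,z])+X*ox+np.array([0,0,oz])+R[:,2]*(19-back),R
E
python3 - <<'E'
from go import *
p,Rc,s=cur();print(s["clock"],p,s["tcp_rot"],s["q"].round(2))
for b in (140,0):
    P,R=tgt(516,319,18,-1.121,45,Rc,back=b);print(P);todo(P,R)
E
```

```text
4.1 [641.24760959 -91.64632708 383.21259888] [-3.14154942e+00  6.22430242e-05  1.42843428e+00] [ 0.39  0.4  -0.48  1.09  0.18  1.69 -0.18]
[476.62616503 400.55243911 160.55992052]
turn(4deg) [ -3.33 -10.91  -8.04] then shift(40mm) [13.037  1.644 -5.165]
[519.66739979 311.40395561  61.56497116]
turn(4deg) [ -3.33 -10.91  -8.04] then shift(40mm) [13.037  1.644 -1.665]
```

Emit:
{"method": "play_rows", "body": {
  "targets": "1 0 0 0 0 -0.9 1;1 0 0 0 0 -0.9 1;1 0 0 0 0 -0.9 1;1 0 0 0 0 -0.9 1;1 0 0 0 0 -0.9 1;1 0 0 0 0 -0.9 1;1 0 0 0 0 -0.9 1;1 0 0 0 0 -0.9 1;1 0 0 0 0 -0.9 1;0.5 0 0 0 -1 0 1;0.5 0 0 0 -1 0 1;0.5 0 0 0 -1 0 1;0.5 0 0 0 -1 0 1;0 0 0 0 -1 0 1;0 0 0 0 -1 0 1;0 0 0 0 -1 0 1;0 0 0 0 -1 0 1;0 0 0 0 -1 0 1;0 0 0 0 -1 0 1;0 0 0 0 -1 0 1"
}}

```text
clock: 6.6
tcp_pos: [570.6, 332.9, 374.9]
tcp_rot: [3.141, 0.77, 1.992]
wrist_force: [0.2, -0.6, 0.4]
grip_width: 85.4
gripper_force: 0.0
```

Run:
```python
from go import *
p,Rc,s=cur();print(s["clock"],p,s["tcp_rot"],s["q"].round(2))
for b in (140,0):
    P,R=tgt(516,319,18,-1.121,45,Rc,back=b);print(P);todo(P,R)
```

```text
6.6 [570.62379851 332.85872572 374.9314655 ] [3.14143484 0.77018703 1.99189047] [-0.64  0.6  -0.5   1.04  0.93  2.   -0.5 ]
[476.62616503 400.55243911 160.55992052]
turn(4deg) [-0.29 -0.22 -0.29] then shift(40mm) [ 5.59  -1.38   1.989]
[519.66739979 311.40395561  61.56497116]
turn(4deg) [-0.29 -0.22 -0.29] then shift(40mm) [ 5.59  -1.38   5.489]
```

Emit:
{"method": "play_rows", "body": {
  "targets": "0.94 -0.23 0.3 -0.3 -0.2 -0.3 1;0.94 -0.23 0.3 0 0 0 1;0.94 -0.23 0.3 0 0 0 1;0.94 -0.23 0.3 0 0 0 1;0.94 -0.23 0.4 0 0 0 1;0.9 -0.23 0.4 0 0 0 1;0 0 0.5 0 0 0 1;0 0 0.4 0 0 0 1;0 0 0.3 0 0 0 1;0 0 0 0 0 0 1"
}}

```text
clock: 7.85
tcp_pos: [492.2, 370.3, 126.8]
tcp_rot: [3.14, 0.783, 2.019]
wrist_force: [-0.7, 0.3, 0.3]
grip_width: 85.2
gripper_force: 0.0
```

Run:
```python
from go import *
p,Rc,s=cur();print(s["clock"],p,s["tcp_rot"],s["q"].round(2))
P,R=tgt(516,319,18,-1.121,45,Rc);print(P);todo(P,R)
ims=[]
for n,(u,v) in (("top",(172,270)),("scene",(470,290))):
    im=vision.get_image(n); a=im["color"][:,:,::-1].copy()
    q=proj(im,p)[0]; print(n,q)
    c=cv2.resize(a[v-60:v+60,u-66:u+66],None,fx=3,fy=3,interpolation=cv2.INTER_CUBIC)
    cv2.circle(c,tuple(int(t) for t in (q-[u-66,v-60])*3+1),3,(0,0,255),-1); ims.append(c)
cv2.imwrite("pics/g1.png",np.hstack(ims))
```

```text
7.85 [492.19643676 370.25191964 126.80930636] [3.14039129 0.78266011 2.01869849] [-0.69  0.73 -0.54  1.4   0.89  1.73 -0.92]
[519.66739979 311.40395561  61.56497116]
turn(4deg) [-0.   -0.04 -0.02] then shift(40mm) [ 0.005 -0.021  2.301]
top [138.30236018 274.20647807]
scene [498.94901806 268.51455726]
```

View pics/g1.png

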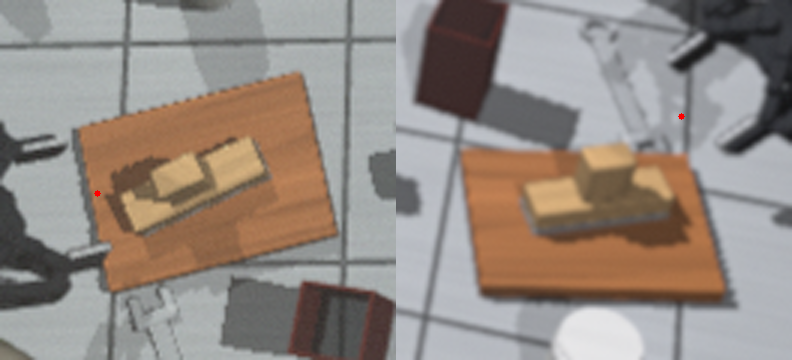

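The top crop shows the open fingertips at (62,147) and (107,250), straddling the line of the handle at (180,170), so the aim agrees with the picture. Advancing and gripping.

Emit:
{"method": "play_rows", "body": {
  "targets": "0 0 0.6 0 0 0 1;0 0 0.6 0 0 0 1;0 0 0.6 0 0 0 1;0 0 0.5 0 0 0 1;0 0 0 0 0 0 1;0 0 0 0 0 0 0;0 0 0 0 0 0 0;0 0 0 0 0 0 0;0 0 0 0 0 0 0;0 0 0 0 0 0 0;0 0 0 0 0 0 0",
  "newtons": 70
}}

```text
clock: 9.32
tcp_pos: [519.4, 313.7, 61.6]
tcp_rot: [3.14, 0.782, 2.021]
wrist_force: [-1.1, 3.2, 3.5]
grip_width: 25.3
gripper_force: 70.5
```

Run:
```python
from go import *
p,Rc,s=cur();print(s["clock"],p,s["tcp_rot"],s["q"].round(2),s["wrist_force"],s["moment"])
```

```text
9.325 [519.36573446 313.72255531  61.55346923] [3.1404446  0.78157552 2.02136935] [-0.61  0.75 -0.51  1.52  0.93  1.59 -0.95] [-1.13850788  3.23010064  3.46958301] [ 0.5370877   0.30045797 -0.03490006]
```

Emit:
{"method": "play_rows", "body": {
  "targets": "-0.2 0 -0.2 0 0 0 0;-0.4 0 -0.4 0 0 0 0;-0.6 0 -0.6 0 0 0 0;-0.6 0 -0.6 0 0 0 0;-0.3 0 -0.3 0.4 0 0.4 0;0 0 0 0.8 0 0.8 0;0 0 0 0.8 0 0.8 0;0 0 0 0.8 0 0.8 0;0 0 0 0.8 0 0.8 0;0 0 0 0.8 0 0.8 0;0 0 0 0.8 0 0.8 0;0 0 0 0.6 0 0.6 0;0 0 0 0 0 0 0"
}}

```text
clock: 10.95
tcp_pos: [520.2, 312.4, 180.5]
tcp_rot: [-3.14, 0.782, 1.449]
wrist_force: [-0.9, -0.4, -2.8]
grip_width: 24.9
gripper_force: 70.0
```

```bash
cat >> go.py <<'E'
CH=np.array([567,-105.7,0.]);CY=-1.694
def chan(x,y,z): # scraper in channel frame -> world
    c,s=np.cos(CY),np.sin(CY); return CH+[c*x-s*y,s*x+c*y,z]
def show(x,y,z,yaw=CY):
    p,Rc,s=cur();P,R=tgt(*chan(x,y,z),yaw,45,Rc);print((x,y,z),P.round(1),end=" ");todo(P,R)
def where():
    p,Rc,s=cur();yaw=np.arctan2(Rc[1,1],Rc[0,1])-np.pi/2
    X=np.array([np.cos(yaw),np.sin(yaw),0]);o=p-19*Rc[:,2]-[0,0,57]+5*X
    c,sn=np.cos(CY),np.sin(CY);d=o-CH;print("t",s["clock"],"in channel",np.round([c*d[0]+sn*d[1],-sn*d[0]+c*d[1],d[2]],1),"yaw err",round(yaw-CY,3),"q",s["q"].round(2),"F",s["wrist_force"].round(1))
E
python3 - <<'E'
from go import *
where();show(-150,100,125);show(-150,100,95);show(-3,100,95)
E
```

```text
t 10.95 in channel [-417.6  -97.9  137. ] yaw err 0.0 q [-0.61  0.81 -0.42  1.1   0.65  2.   -1.1 ] F [-0.9 -0.4 -2.8]
(-150, 100, 125) [683.6  22.5 168.6] turn(4deg) [-0.01 -0.05  0.01] then shift(40mm) [-4.521  4.947  4.942]
(-150, 100, 95) [683.6  22.5 138.6] turn(4deg) [-0.01 -0.05  0.01] then shift(40mm) [-3.99   4.947  5.472]
(-3, 100, 95) [ 665.6 -123.4  138.6] turn(4deg) [-0.01 -0.05  0.01] then shift(40mm) [-6.589  4.947  8.071]
```

Emit:
{"method": "play_rows", "body": {
  "targets": "-0.3 0.3 0.3 0 0 0 0;-0.55 0.6 0.6 0 0 0 0;-0.55 0.65 0.65 0 0 0 0;-0.55 0.65 0.65 0 0 0 0;-0.55 0.65 0.65 0 0 0 0;-0.55 0.65 0.65 0 0 0 0;-0.55 0.65 0.65 0 0 0 0;-0.55 0.5 0.6 0 0 0 0;-0.35 0.3 0.35 0 0 0 0;0 0 0 0 0 0 0;0 0 0 0 0 0 0"
}}

```text
clock: 12.32
tcp_pos: [682.7, 20.8, 161.9]
tcp_rot: [-3.138, 0.781, 1.453]
wrist_force: [-0.2, 1.1, -3.3]
grip_width: 25.1
gripper_force: 69.8
```

Run:
```python
from go import *
where();show(-110,100,97);show(-3,100,97)
cm=[]
for n,(u,v) in (("top",(310,220)),("scene",(330,270))):
    im=vision.get_image(n); a=cv2.resize(im["color"][:,:,::-1],None,fx=4,fy=4,interpolation=cv2.INTER_CUBIC)
    def dr(pts,col):
        q=(proj(im,pts)*4+1.5).astype(int); cv2.polylines(a,[q.reshape(-1,1,2)],True,col,1)
    dr([chan(*k) for k in((-75,-130,82),(-67,-130,82),(-67,130,82),(-75,130,82))],(0,255,0))
    dr([chan(*k) for k in((67,-130,94),(75,-130,94),(75,130,94),(67,130,94))],(0,255,0))
    dr([chan(*k) for k in((-60,132,90),(60,132,90),(60,232,90),(-60,232,90))],(255,255,0))
    p,Rc,s=cur();c,sn=np.cos(CY),np.sin(CY);X=np.array([c,sn,0]);Y=np.array([-sn,c,0])
    o=p-19*Rc[:,2]-[0,0,57]+5*X
    dr([o+X*i+Y*j+[0,0,27] for i,j in((-60,-18),(60,-18),(60,18),(-60,18))],(0,0,255))
    cm.append(a[4*v-260:4*v+260,4*u-200:4*u+200])
cv2.imwrite("pics/g2.png",np.hstack(cm))
```

```text
t 12.325 in channel [-148.1   99.3  118.3] yaw err 0.003 q [-0.23  0.76 -0.31  1.2   0.83  1.72 -0.72] F [-0.2  1.1 -3.3]
(-110, 100, 97) [678.7 -17.2 140.6] turn(4deg) [ 0.01 -0.06  0.06] then shift(40mm) [-0.299  0.018  1.051]
(-3, 100, 97) [ 665.6 -123.4  140.6] turn(4deg) [ 0.01 -0.06  0.06] then shift(40mm) [-2.19   0.018  2.943]
```

View pics/g2.png

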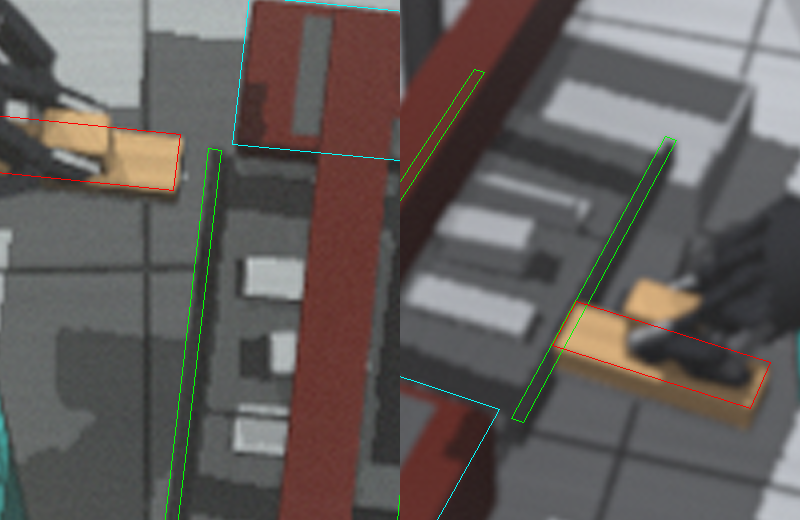

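The overlay agrees with the picture: the scraper outline sits on the foot in both views, and the lip lines on the lip. Lowering to lip clearance, then sliding in under the rail from the left.

Emit:
{"method": "play_rows", "body": {
  "targets": "0.2 0 0.2 0 0 0 0;0.17 0.02 0.17 0 -0.06 0.06 0;-0.2 0 0.2 0 0 0 0;-0.36 0 0.36 0 0 0 0;-0.4 0 0.4 0 0 0 0;-0.4 0 0.4 0 0 0 0;-0.4 0 0.4 0 0 0 0;-0.4 0 0.4 0 0 0 0;-0.3 0 0.3 0 0 0 0;-0.1 0 0.1 0 0 0 0;0 0 0 0 0 0 0;0 0 0 0 0 0 0"
}}

```text
clock: 13.92
tcp_pos: [666.1, -123.1, 141.0]
tcp_rot: [3.14, 0.786, 1.446]
wrist_force: [0.9, 0.8, -2.3]
grip_width: 25.1
gripper_force: 69.9
```

Run:
```python
from go import *
where();show(-3,100,75);show(-3,100,71)
```

```text
t 13.925 in channel [ -3.3 100.5  97.4] yaw err -0.0 q [-0.05  0.67 -0.27  1.4   0.87  1.53 -0.65] F [ 0.9  0.8 -2.3]
(-3, 100, 75) [ 665.6 -123.4  118.6] turn(4deg) [ 0.01  0.   -0.01] then shift(40mm) [ 0.39  -0.013  0.402]
(-3, 100, 71) [ 665.6 -123.4  114.6] turn(4deg) [ 0.01  0.   -0.01] then shift(40mm) [ 0.461 -0.013  0.472]
```

Emit:
{"method": "play_rows", "body": {
  "targets": "0.1 0 0.1 0 0 0 0;0.1 0 0.1 0 0 0 0;0.1 0 0.1 0 0 0 0;0.05 0 0.05 0 0 0 0;0.04 0 0.04 0 0 0 0;0 0 0 0 0 0 0"
}}

```text
clock: 14.68
tcp_pos: [665.9, -124.5, 119.0]
tcp_rot: [3.14, 0.787, 1.445]
wrist_force: [0.6, 0.7, -3.2]
grip_width: 25.2
gripper_force: 69.9
```

Run:
```python
from go import *
where();show(-3,100,71)
im=vision.get_image("scene");vt=vision.get_image("top")
a=im["color"][:,:,::-1][200:330,240:380];b=vt["color"][:,:,::-1][150:280,280:410]
cv2.imwrite("pics/g3.png",np.hstack([cv2.resize(k,(400,390),interpolation=cv2.INTER_CUBIC) for k in(a,b)]))
```

```text
t 14.675 in channel [ -2.  100.4  75.5] yaw err -0.002 q [-0.05  0.69 -0.26  1.41  0.88  1.51 -0.68] F [ 0.6  0.7 -3.2]
(-3, 100, 71) [ 665.6 -123.4  114.6] turn(4deg) [-0.    0.02 -0.03] then shift(40mm) [ 0.097 -0.011  0.061]
```

View pics/g3.png

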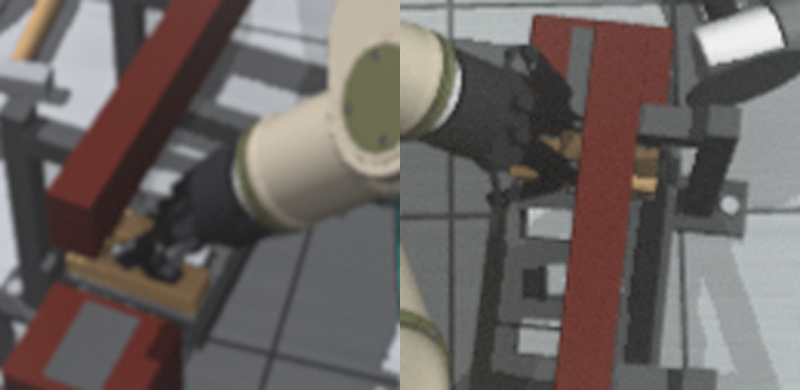

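The scraper sits between the lips and clear of all three offcuts, with no contact force. Lowering it the rest of the way and starting the push.

Emit:
{"method": "play_rows", "body": {
  "targets": "0.05 0 0.05 0 0 0 0;0.03 0 0.02 0 0 0 0;0 0 0 0 0 0 0;0 -0.15 0 0 0 0 0;0 -0.25 0 0 0 0 0;0 -0.25 0 0 0 0 0;0 -0.25 0 0 0 0 0;0 -0.25 0 0 0 0 0;0 -0.25 0 0 0 0 0;0 -0.2 0 0 0 0 0;0 0 0 0 0 0 0"
}}

```text
clock: 16.15
tcp_pos: [601.9, -116.1, 114.9]
tcp_rot: [3.14, 0.787, 1.445]
wrist_force: [0.6, -0.4, -2.9]
grip_width: 24.9
gripper_force: 69.8
```

Run:
```python
from go import *
where();show(-3,-60,71);show(-3,-135,71)
```

```text
t 16.15 in channel [-2.4 35.9 71.3] yaw err -0.001 q [-0.05  0.59 -0.29  1.6   0.86  1.47 -0.76] F [ 0.6 -0.4 -2.9]
(-3, -60, 71) [ 506.8 -103.7  114.6] turn(4deg) [-0.    0.02 -0.02] then shift(40mm) [ 0.016 -2.398 -0.005]
(-3, -135, 71) [432.4 -94.5 114.6] turn(4deg) [-0.    0.02 -0.02] then shift(40mm) [ 0.016 -4.273 -0.005]
```

Emit:
{"method": "play_rows", "body": {
  "targets": "0 -0.15 0 0 0 0 0;0 -0.25 0 0 0 0 0;0 -0.25 0 0 0 0 0;0 -0.25 0 0 0 0 0;0 -0.25 0 0 0 0 0;0 -0.25 0 0 0 0 0;0 -0.25 0 0 0 0 0;0 -0.25 0 0 0 0 0;0 -0.2 0 0 0 0 0;0 -0.1 0 0 0 0 0;0 0 0 0 0 0 0"
}}

```text
clock: 17.52
tcp_pos: [514.7, -105.2, 114.5]
tcp_rot: [3.141, 0.787, 1.445]
wrist_force: [0.1, -0.6, -2.8]
grip_width: 25.1
gripper_force: 69.9
```

Run:
```python
from go import *
where();show(-3,-135,71)
im=vision.get_image("scene");vt=vision.get_image("top")
a=im["color"][:,:,::-1][170:300,240:380];b=vt["color"][:,:,::-1][220:350,270:400]
cv2.imwrite("pics/g4.png",np.hstack([cv2.resize(k,(400,390),interpolation=cv2.INTER_CUBIC) for k in(a,b)]))
```

```text
t 17.525 in channel [ -2.5 -52.   70.9] yaw err -0.002 q [-0.05  0.44 -0.33  1.83  0.81  1.44 -0.85] F [ 0.1 -0.6 -2.8]
(-3, -135, 71) [432.4 -94.5 114.6] turn(4deg) [-0.01  0.02 -0.02] then shift(40mm) [ 0.009 -2.075 -0.01 ]
```

View pics/g4.png

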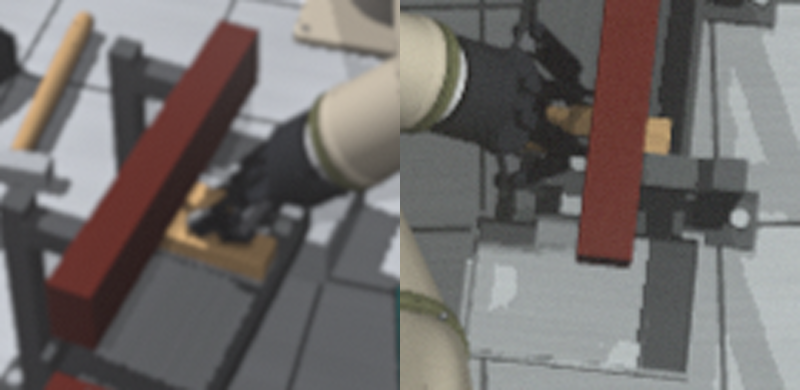

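The bed behind the scraper is empty, and the offcuts are bunched ahead of it at the channel's near end. Continuing the push.

Emit:
{"method": "play_rows", "body": {
  "targets": "0 -0.1 0 0 0 0 0;0 -0.15 0 0 0 0 0;0 -0.15 0 0 0 0 0;0 -0.15 0 0 0 0 0;0 -0.15 0 0 0 0 0;0 -0.15 0 0 0 0 0;0 -0.15 0 0 0 0 0;0 -0.15 0 0 0 0 0;0 -0.15 0 0 0 0 0;0 -0.15 0 0 0 0 0;0 -0.15 0 0 0 0 0;0 -0.15 0 0 0 0 0;0 -0.15 0 0 0 0 0;0 -0.1 0 0 0 0 0;0 0 0 0 0 0 0;0 0 0 0 0 0 0"
}}

```text
clock: 19.62
tcp_pos: [435.9, -95.3, 114.6]
tcp_rot: [3.139, 0.786, 1.444]
wrist_force: [-0.1, 0.7, -2.9]
grip_width: 25.3
gripper_force: 69.8
```

Run:
```python
from go import *
where()
im=vision.get_image("scene");vt=vision.get_image("top")
for n in("offcut_flat","offcut_angle","offcut_tube"):
  for p in(im,vt): print(n,[(round(d["conf"],2),(np.array(d["at"])*[640,480]).round().tolist()) for d in models.boxes_of(p,n)])
a=im["color"][:,:,::-1][160:290,260:400];b=vt["color"][:,:,::-1][250:380,265:395]
cv2.imwrite("pics/g5.png",np.hstack([cv2.resize(k,(400,390),interpolation=cv2.INTER_CUBIC) for k in(a,b)]))
```

```text
t 19.625 in channel [  -2.6 -131.4   71. ] yaw err -0.002 q [-0.06  0.31 -0.37  2.01  0.76  1.42 -0.92] F [-0.1  0.7 -2.9]
offcut_flat []
offcut_flat []
offcut_angle [(0.44, [356.0, 240.0])]
offcut_angle [(0.62, [331.0, 176.0]), (0.49, [328.0, 310.0])]
offcut_tube [(0.41, [471.0, 353.0])]
offcut_tube [(0.64, [333.0, 323.0]), (0.53, [336.0, 327.0])]
```

View pics/g5.png

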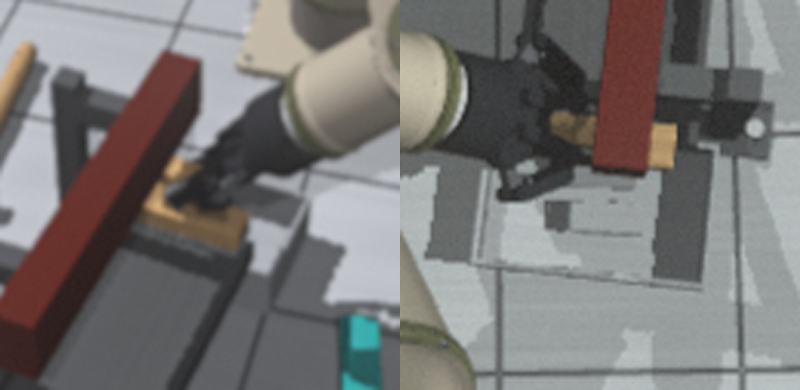

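The scraper's front face is past the bed's end, and pieces show in the tray at right-crop (590,215). Backing off, lifting and leaving to the left.

Emit:
{"method": "play_rows", "body": {
  "targets": "0 0.2 0 0 0 0 0;0 0.4 0 0 0 0 0;0 0.5 0 0 0 0 0;0 0.5 0 0 0 0 0;0 0.2 0 0 0 0 0;-0.1 0 -0.1 0 0 0 0;-0.2 0 -0.2 0 0 0 0;-0.16 0 -0.16 0 0 0 0;0 0 0 0 0 0 0;0.2 0 -0.2 0 0 0 0;0.4 0 -0.4 0 0 0 0;0.4 0 -0.4 0 0 0 0;0.4 0 -0.4 0 0 0 0;0.4 0 -0.4 0 0 0 0;0.4 0 -0.4 0 0 0 0;0.4 0 -0.4 0 0 0 0;0.2 0 -0.2 0 0 0 0;0 0 0 0 0 0 0"
}}

```text
clock: 22.28
tcp_pos: [527.0, 53.7, 140.3]
tcp_rot: [3.14, 0.786, 1.446]
wrist_force: [-0.5, -1.1, -2.9]
grip_width: 25.1
gripper_force: 69.9
```

Run:
```python
from go import *
where()
p,Rc,s=cur()
X=np.array([519.4,313.7,61.6]);R=Ro.from_euler("xyz",[3.14,.782,2.021]).as_matrix()
todo(X+[0,0,110],Rc); todo(X+[0,0,5],R)
im=vision.get_image("scene");vt=vision.get_image("top")
for n in("offcut_flat","offcut_angle","offcut_tube"):
  for p in(im,vt): print(n,[(round(d["conf"],2),(np.array(d["at"])*[640,480]).round().tolist()) for d in models.boxes_of(p,n)])
```

```text
t 22.275 in channel [-161.7  -59.3   96.7] yaw err -0.001 q [-0.25  0.54 -0.41  1.62  0.73  1.66 -0.97] F [-0.5 -1.1 -2.9]
turn(4deg) [0. 0. 0.] then shift(40mm) [ 3.985 -0.989 -5.102]
turn(4deg) [-5.82  0.07 -5.83] then shift(40mm) [ 5.508  2.663 -2.87 ]
offcut_flat [(0.56, [295.0, 253.0])]
offcut_flat [(0.44, [335.0, 173.0])]
offcut_angle []
offcut_angle [(0.56, [323.0, 309.0])]
offcut_tube [(0.6, [332.0, 235.0])]
offcut_tube [(0.68, [331.0, 326.0]), (0.53, [143.0, 288.0])]
```

Emit:
{"method": "play_rows", "body": {
  "targets": "-0.4 0 -0.4 0 0 0 0;-0.6 0 -0.6 0 0 0 0;0.6 -0.1 -0.5 0 0 0 0;0.7 -0.14 -0.6 0 0 0 0;0.7 -0.14 -0.6 0 0 0 0;0.7 -0.14 -0.6 0 0 0 0;0.7 -0.14 -0.6 0 0 0 0;0.7 -0.14 -0.6 0 0 0 0;0.6 -0.14 -0.4 0 0 0 0;0.3 -0.05 -0.2 0 0 0 0;0 0 0 0 0 0 0"
}}

```text
clock: 24.05
tcp_pos: [519.5, 313.7, 171.6]
tcp_rot: [3.14, 0.786, 1.446]
wrist_force: [-0.2, -0.3, -3.3]
grip_width: 25.5
gripper_force: 69.9
```

Run:
```python
from go import *
p,Rc,s=cur();print(s["clock"],p)
X=np.array([519.4,313.7,61.6]);R=Ro.from_euler("xyz",[3.14,.782,2.021]).as_matrix()
todo(X+[0,0,110],R); todo(X+[0,0,5],R)
im=vision.get_image("scene");vt=vision.get_image("top")
for n in("offcut_flat","offcut_angle","offcut_tube"):
  for p in(im,vt): print(n,[(round(d["conf"],2),(np.array(d["at"])*[640,480]).round().tolist()) for d in models.boxes_of(p,n)])
a=im["color"][:,:,::-1][180:330,240:390];b=vt["color"][:,:,::-1][195:345,260:410]
cv2.imwrite("pics/g6.png",np.hstack([cv2.resize(k,(400,400),interpolation=cv2.INTER_CUBIC) for k in(a,b)]))
```

```text
24.05 [519.50925412 313.7204597  171.60855148]
turn(4deg) [-5.82  0.07 -5.84] then shift(40mm) [ 0.001 -0.003 -0.   ]
turn(4deg) [-5.82  0.07 -5.84] then shift(40mm) [ 1.851 -0.006  1.862]
offcut_flat []
offcut_flat [(0.62, [316.0, 301.0])]
offcut_angle []
offcut_angle [(0.7, [325.0, 308.0]), (0.43, [165.0, 261.0])]
offcut_tube [(0.74, [329.0, 238.0])]
offcut_tube [(0.81, [331.0, 325.0])]
```

View pics/g6.png

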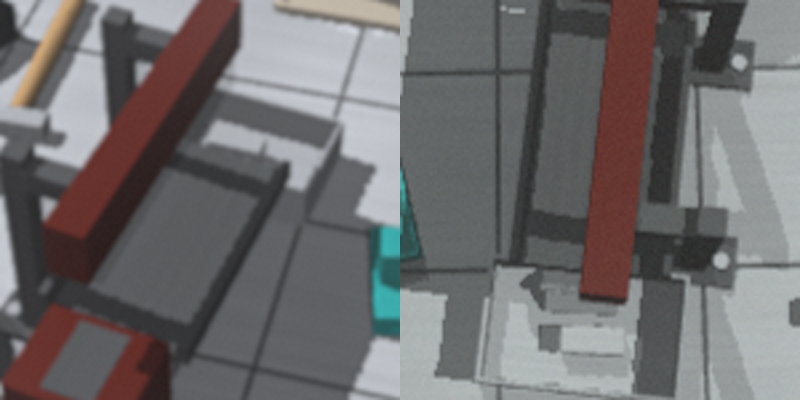

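The bed is empty, and three pieces lie in the tray (right crop (530,285), (580,300), (590,340)). Turning the scraper back to its starting heading above the board.

Emit:
{"method": "play_rows", "body": {
  "targets": "0 0 0 -0.6 0 -0.6 0;0 0 0 -0.8 0 -0.8 0;0 0 0 -0.8 0 -0.8 0;0 0 0 -0.8 0 -0.8 0;0 0 0 -0.8 0 -0.8 0;0 0 0 -0.8 0 -0.8 0;0.3 0 0.3 -0.8 0 -0.8 0;0.5 0 0.5 -0.42 0.07 -0.44 0;0.5 0 0.5 0 0 0 0;0.3 0 0.3 0 0 0 0;0.1 0 0.1 0 0 0 0;0 0 0 0 0 0 0;0 0 0 0 0 0 0"
}}

```text
clock: 26.08
tcp_pos: [519.9, 313.8, 75.9]
tcp_rot: [3.14, 0.782, 2.02]
wrist_force: [-0.3, -1.4, -2.8]
grip_width: 25.2
gripper_force: 69.9
```

Run:
```python
from go import *
p,Rc,s=cur();print(s["clock"],p,s["tcp_rot"],s["wrist_force"])
X=np.array([519.4,313.7,61.6]);R=Ro.from_euler("xyz",[3.14,.782,2.021]).as_matrix()
todo(X,R)
im=vision.get_image("scene");vt=vision.get_image("top")
print(tri(im,(339.4,235.5),vt,(308.7,301.9)), chan(-95,-242,50),chan(-60,-130,70))
```

```text
26.075 [519.87674911 313.77695141  75.89750637] [3.14030769 0.7817998  2.02046862] [-0.27617796 -1.37658181 -2.7627901 ]
turn(4deg) [-0.01 -0.   -0.01] then shift(40mm) [ 0.254 -0.012  0.251]
(array([425.91540882, -41.30156979,  71.00475119]), [np.float64(5.339871235974663), np.float64(5.339871235974646)]) [338.50911555  18.31981988  50.        ] [445.35893034 -30.17880978  70.        ]
```

Emit:
{"method": "play_rows", "body": {
  "targets": "0.08 0 0.08 0 0 0 0;0.08 0 0.08 0 0 0 0;0.05 0 0.05 0 0 0 0;0.03 -0.01 0.03 0 0 0 0;0.01 0 0.01 0 0 0 0;0 0 0 0 0 0 0"
}}

```text
clock: 26.92
tcp_pos: [519.2, 313.2, 61.6]
tcp_rot: [-3.142, 0.783, 2.021]
wrist_force: [-2.8, -1.4, 5.0]
grip_width: 25.0
gripper_force: 70.6
```

Run:
```python
from go import *
p,Rc,s=cur();print(s["clock"],p,s["tcp_rot"],s["wrist_force"])
vt=vision.get_image("top");im=vision.get_image("scene")
c,sn=np.cos(CY),np.sin(CY)
for P,pn in((vt,"top"),(im,"scene")):
  for n in("offcut_flat","offcut_angle","offcut_tube"):
    for d in models.cut_out(P,n):
        m=d["region"].astype(np.uint8); pts=cv2.findNonZero(m)
        if pts is None: continue
        r=cv2.boxPoints(cv2.minAreaRect(pts)); o=[]
        for z in (10,50):
            w=np.array([atz(P,u,v,z) for u,v in r])-CH; o.append(np.c_[c*w[:,0]+sn*w[:,1],-sn*w[:,0]+c*w[:,1]+182].round().tolist())
        print(pn,n,round(d["conf"],2),len(pts),(np.array(d["at"])*[640,480]).round(),"z10",o[0],"z50",o[1])
```

```text
26.925 [519.17250364 313.18548746  61.58753073] [-3.14155836  0.78279859  2.02137938] [-2.83892905 -1.44757792  5.0460391 ]
top offcut_flat 0.4 134 [319. 303.] z10 [[-46.0, 58.0], [-10.0, 61.0], [-7.0, 36.0], [-43.0, 32.0]] z50 [[-44.0, 53.0], [-9.0, 57.0], [-6.0, 32.0], [-41.0, 28.0]]
top offcut_angle 0.46 155 [323. 309.] z10 [[-40.0, 32.0], [26.0, 39.0], [28.0, 21.0], [-38.0, 14.0]] z50 [[-39.0, 28.0], [26.0, 35.0], [28.0, 18.0], [-37.0, 11.0]]
top offcut_angle 0.23 408 [214. 315.] z10 [[-318.0, -55.0], [-315.0, 6.0], [-234.0, -2.0], [-238.0, -62.0]] z50 [[-308.0, -56.0], [-305.0, 2.0], [-227.0, -5.0], [-230.0, -63.0]]
top offcut_tube 0.7 585 [177. 268.] z10 [[-493.0, 71.0], [-385.0, 139.0], [-356.0, 95.0], [-463.0, 28.0]] z50 [[-478.0, 66.0], [-373.0, 132.0], [-345.0, 89.0], [-449.0, 24.0]]
top offcut_tube 0.67 215 [331. 324.] z10 [[-19.0, 1.0], [38.0, 7.0], [40.0, -16.0], [-16.0, -22.0]] z50 [[-18.0, -2.0], [37.0, 3.0], [39.0, -19.0], [-15.0, -25.0]]
scene offcut_angle 0.43 3005 [271. 327.] z10 [[84.0, 420.0], [120.0, 258.0], [-51.0, 262.0], [-71.0, 418.0]] z50 [[66.0, 442.0], [100.0, 287.0], [-64.0, 291.0], [-83.0, 440.0]]
scene offcut_tube 0.76 164 [330. 236.] z10 [[42.0, -1.0], [50.0, -36.0], [-14.0, -39.0], [-21.0, -4.0]] z50 [[25.0, 37.0], [33.0, 3.0], [-28.0, 1.0], [-35.0, 34.0]]
scene offcut_tube 0.47 3021 [271. 328.] z10 [[82.0, 423.0], [119.0, 261.0], [-51.0, 263.0], [-73.0, 420.0]] z50 [[64.0, 445.0], [100.0, 289.0], [-64.0, 291.0], [-85.0, 442.0]]
```

The wrist force shows the scraper seated on the board, and the networks place all three pieces within the tray. Releasing and withdrawing.

Emit:
{"method": "play_rows", "body": {
  "targets": "0 0 0 0 0 0 0.6;0 0 0 0 0 0 1;0 0 0 0 0 0 1;0 0 0 0 0 0 1;0 0 0 0 0 0 1;0 0 -0.3 0 0 0 1;0 0 -0.6 0 0 0 1;0 0 -1 0 0 0 1;0 0 -1 0 0 0 1;0 0 -1 0 0 0 1;0 0 -1 0 0 0 1;0 0 0 0 0 0 1;0 0 0 0 0 0 1"
}}

```text
clock: 28.95
tcp_pos: [458.6, 437.9, 200.1]
tcp_rot: [-3.141, 0.782, 2.022]
wrist_force: [-0.3, -0.5, 0.3]
grip_width: 85.7
gripper_force: 0.0
```

Run:
```python
from go import *
p,Rc,s=cur();print(s["clock"],p,s["wrist_force"],s["grip_width"])
vt=vision.get_image("top");im=vision.get_image("scene")
for P in(vt,im):
    for n in ("scraper","offcut_flat","offcut_angle","offcut_tube","can","tube_standing","tube_lying"):
        print(n,[(round(d["conf"],2),(np.array(d["at"])*[640,480]).round(1).tolist()) for d in models.boxes_of(P,n)])
# scraper region change vs start
for n,P,(r0,r1,c0,c1) in(("top",vt,(250,295,140,205)),("scene",im,(275,310,440,505))):
    a=cv2.imread(f"pics/{n}0.png")[r0:r1,c0:c1].astype(int);b=P["color"][r0:r1,c0:c1,::-1].astype(int)
    print(n,np.abs(a-b).mean().round(2), (np.abs(a-b).max(2)>40).sum())
```

```text
28.95 [458.63605206 437.89548724 200.14147174] [-0.27212511 -0.51406771  0.32103572] 85.72973639214484
scraper [(0.9, [170.4, 274.6]), (0.62, [256.8, 271.9])]
offcut_flat [(0.68, [316.7, 302.3]), (0.48, [344.9, 240.5])]
offcut_angle [(0.53, [323.9, 308.4])]
offcut_tube [(0.79, [331.6, 323.0]), (0.24, [179.7, 276.7])]
can [(0.93, [174.0, 197.8])]
tube_standing [(0.67, [216.2, 316.7])]
tube_lying [(0.59, [446.5, 262.0]), (0.5, [213.1, 316.5])]
scraper [(0.96, [471.2, 295.4]), (0.73, [387.4, 286.3])]
offcut_flat []
offcut_angle []
offcut_tube [(0.44, [331.6, 237.2]), (0.22, [463.9, 310.0])]
can [(0.83, [468.9, 353.9])]
tube_standing [(0.95, [425.1, 247.6])]
tube_lying [(0.72, [463.0, 309.4])]
top 6.43 7
scene 2.91 0
```

Run:
```python
from go import *
im=vision.get_image("scene");vt=vision.get_image("top")
for k in((-40,-150,29),(-40,-168,29),(-40,-160,5),(-46,-140,8),(-46,-140,60),(-46,-145,70),(-67,-130,70),(67,-130,70)):
    print(k,proj(im,chan(*k))[0].round(1),proj(vt,chan(*k))[0].round(1))
```

```text
(-40, -150, 29) [339.  245.2] [313.9 304.3]
(-40, -168, 29) [341.3 241. ] [313.1 311.3]
(-40, -160, 5) [340.1 248.8] [313.8 309.1]
(-46, -140, 8) [339.6 253.3] [312.3 301. ]
(-46, -140, 60) [340.  240.2] [311.5 298.7]
(-46, -145, 70) [340.8 236.4] [311.2 300.3]
(-67, -130, 70) [346. 242.] [303.4 293.4]
(67, -130, 70) [301.1 229.1] [357.2 299.1]
```

Run:
```python
from go import *
im=vision.get_image("scene");vt=vision.get_image("top")
g=im["color"].mean(2).astype(int);h=vt["color"].mean(2).astype(int)
print("scene cols 312-350 rows 222-248");[print(r,*g[r,312:351]) for r in range(222,249)]
print("top cols 296-346 rows 292-320");[print(r,*h[r,296:346]) for r in range(292,321)]
```

```text
scene cols 312-350 rows 222-248
222 42 48 55 67 70 71 74 75 80 87 90 91 89 90 91 90 90 90 90 92 91 91 90 92 92 91 92 92 92 93 92 91 91 92 92 92 95 96 101
223 44 55 63 70 72 71 73 77 84 90 93 90 89 89 90 91 91 91 90 91 91 91 92 91 92 92 91 93 92 92 93 91 92 93 91 93 91 91 92
224 50 62 69 71 71 71 76 84 95 109 110 101 92 91 91 90 90 90 90 90 91 92 91 92 92 91 92 91 91 92 91 92 92 91 93 92 92 92 92
225 57 65 72 71 70 74 82 97 119 141 146 132 118 116 111 101 93 91 91 90 90 90 91 91 91 91 92 91 91 92 91 92 92 92 92 93 92 93 93
226 63 70 72 71 70 75 91 117 145 165 169 162 155 154 146 131 118 113 110 101 93 91 90 90 91 91 90 91 92 92 91 92 92 92 92 93 92 93 93
227 69 71 71 70 70 79 103 140 165 176 176 176 174 173 171 161 155 152 147 132 116 104 96 92 90 90 91 90 91 91 91 93 93 92 91 92 92 93 92
228 70 72 71 71 76 89 121 155 173 177 178 177 177 177 177 176 174 175 171 162 151 134 122 116 112 102 93 92 92 91 90 91 92 92 92 93 92 92 91
229 73 71 71 72 84 105 141 167 177 177 177 177 178 177 177 177 177 177 177 176 171 162 156 153 148 133 119 115 110 102 95 93 90 91 92 90 92 92 92
230 71 71 71 7
[... 7302 characters left out ...]
150 155 167 167 168 167 166 167 167 155 134 131 141 163 160 161 150 154 160 158 158 154 150
318 153 153 153 160 180 178 179 179 178 177 179 178 171 153 151 135 88 104 105 104 108 106 102 106 137 181 177 179 179 179 180 180 178 179 177 179 179 179 179 179 177 177 174 164 164 174 172 171 158 148
319 151 151 151 161 180 178 178 180 182 176 180 177 174 161 152 139 89 108 106 107 104 105 105 110 138 177 179 179 181 177 179 180 178 179 178 178 178 179 179 178 178 176 179 180 177 179 178 172 154 150
320 152 150 150 161 176 178 177 177 176 176 178 179 181 171 154 136 92 104 104 106 109 106 105 115 143 175 177 178 179 174 174 178 178 177 177 177 176 175 175 176 177 177 177 177 177 177 180 171 161 161
```

The scene "spike" is only a thin dark notch, most likely a shadow edge, and all the pieces look low in the tray. Handing in.

```bash
python3 -c "
from workcell import arm
print(arm.sign_off())"
```

```text
the job is handed in; nothing more can be done
None
```

I pushed all three offcuts into the tray with the scraper, set it upright on its board, let go and handed the job in at about 29.5 s of the 66 s allowed. The hand-in returned no verdict. I did not measure the flat's and angle's heights in the tray directly; they looked low in the last pictures.

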